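# Fit the return spring of a bench clamp

### The arm

A 7-joint arm with a two-finger parallel gripper is mounted at the origin on a cart in front of the work surface, level with it; the furniture and walls round the work are solid. World frame = base frame: x ahead of the robot, y to its left, z up, the work surface at z = 0. Lengths are in m, angles in rad, forces in N, time in s.
With the tool pointing down it reaches from about 0.425 to 0.95 m from the base axis. Payload 4.7 kg.
Tool frame: the origin (TCP) lies at the very end of the fingers, on their centre line; the grasp point (between the pads) lies 19 mm behind it; z points along the fingers, y is the line along which they close (so a half turn about z gives the same grasp; the last joint's range is limited). The gripper opens to 87 mm and grips with 3 to 60 N. Pads are 19 mm wide; open, the fingers measure 117 mm over their backs; the gripper's body (75 mm by 190 mm) begins 51 mm behind the grasp point.
Start: joints at [-0.029, 0.469, -0.049, 1.532, 0.024, 1.141, -0.082], TCP at [0.675, 0, 0.223] pointing down, gripper open.
Joint ranges: [-2.59, 2.59], [-0.33, 1.99], [-1.39, 1.29], [0.1, 2.45], [-1.04, 4.18], [0.21, 1.99], [-2.66, 2.66]. Speed limits (rad/s): [2.57, 2.57, 3.14, 3.14, 3.14, 3.14, 3.14].

### API

Orientations are given as a unit quaternion [x, y, z, w].
In Python, from cell import telemetry, imaging, hand_in gives the robot as it stands.
- The arm moves only by the tool send_rows, never from a script. Its argument "motion" is a list that holds one entry, the list of rows, each a list of 7 numbers: the turn, a rotation vector about the tool's x, y, z in rad, then the shift along the tool's x, y, z in cm, then the opening, from 0 (shut) to 1 (fully open). In form: [[[rx, ry, rz, tx, ty, tz, grip], ...]]. A call has 1 to 20 rows; each row shifts and turns the commanded pose from where the row before left it, along the tool's axes as they then stand; what a row does not reach is not made up. A row lasts 1/12 s, in which the tool goes at most 41.7 mm and 7.16 degrees, less where a joint would pass 70% of its speed; a pose out of reach is approached as far as the arm can. A call is refused whole if a number of a shift passes 4.17 or a number of a turn 0.125, either way. A call with a gripper value outside its range is refused whole. The fingers move at their own pace and stop on an object; "squeeze" is the grip in N (left out, the last holds). Time passes only in rows, so rows that do not move let the fingers close. It gives the time, the measured TCP pose, the force, the opening and the grip force at its end, in the units of the state.
- telemetry.get_state(): the state, without advancing time (a new reading comes with each control period).
- imaging.capture(name): name is "scene" or "side" or "wrist"; returns (picture, depth): 480x640x3 uint8, red, green, blue; 480x640 float32, m along the optical axis (not along the pixel's ray), 0 where there is no reading.
- imaging.camera_params(name): a dict with "fx", "fy", "cx", "cy" (pixels), "eye" and "attitude" of the camera in the world. Camera axes: x right, y up, looking along -z (the intrinsics and any distortion apply to the point x, -y, -z); pixel columns grow to the right and rows downward; lengths in m; the calibration is good to about 2 mm. The wrist camera is an equidistant fisheye: a pixel r from the principal point sees the ray r / f radians off the axis. A picture is of the moment at which its call begins: read the wrist's pose just before it. camera_params takes no time and is no camera call; for the wrist camera it gives the pose at the moment of the call.
- hand_in(): hands the job in; it is judged then, once.
The state is a dict: "t": time; "joints": joint angles; "dq": joint speeds; "joint_efforts": joint torques, N m; "eef_pos": TCP position; "eef_rot": TCP orientation; "force": force on the tool from outside, world axes, zero at the start; "ft_torque": the same for the moment, N m; "grip_width": finger opening in m; "grip_force": force on a finger pad.
Only numpy, scipy, OpenCV 4.12 (cv2) and the standard library are available. Lean on these libraries where they do the work, as an engineer would, in place of code of your own. Each camera call takes 0.05 s, during which the arm holds its last target. There are 200 camera calls.

### The job

Fit the return spring to the lever clamp on the bench: push its straight hook leg fully down into the hole of the sliding anchor block, then stretch the spring and put its eye down over the post on the lever, below the post's head, so that the spring pulls the lever home against its fixed jaw; if the leg has been drawn up meanwhile, press it fully down again. The anchor block may be clamped up to 9 millimetres to either side of its middle, so feel for the hole; do not force or overstretch the spring, and leave the other things on the bench where they are.

Things in the scene. Friction and masses are not known exactly. Their poses are not given: they have to be found in the camera images.
- fixture: Fixed lever clamp: dark steel plate 205x125x10 mm with anchor block, aluminium rest, jaw and lever; tops all 44 mm above the bench, only the post and a 3 mm high pivot screw head stand higher. Origin on the bench, 12 mm to +y of mid plate; x from anchor block to post, z up. The rest (x 2 to 40, y -17 to 17 mm) carries the eye end of the spring while only the leg is hooked.
- anchor_mid (a point): Mid travel of the anchor block, on its top face (fixture x -70, y 0, z 44 mm; fixture's axes). Steel block 44x30 mm with one vertical hole in its centre, 7.5 mm wide, 27 deep, mouth chamfered 1 mm. It is clamped anywhere from -9 to +9 mm along the fixture's x from here, not reported: find the hole by feel or sight. In y it is true to this point.
- post (a point): Foot of the lever's post on its axis, at the lever's top face (z up). Post 6 mm thick; head 8 mm with tapered tip, from 6.5 to 10 mm above this point. With the lever home it is at fixture x 70, y 0, z 44 mm; it swings with the lever about a pivot 62 mm away, at fixture y -62 mm.
- lever (a joint): Angle of the lever, rad: 0 = home against the fixed jaw; positive swings the post away from the anchor block (to the fixture's +x), up to 0.2. Stiff pivot: it stays where left, and about 1 N at the post moves it.
- spring: Spring, 133 mm long, starts level on a white soldering block 27 mm high. Round hook leg 6 mm thick with round tip, straight down to 21 mm below the plugs' undersides; then square plug, 12 mm coil, square plug, flat eye. Origin: on the leg's axis, level with the plugs' undersides; x to the eye, z up. It only stretches. Contact forces on the fixture summing to over 35 N, its own pull at both ends included, harm it.
- leg_tip (a point): Lowest point of the hook leg, 21 mm below the spring's origin. Fully home it is 21 mm below the anchor block's top, the plug resting on the block. Axes as the spring's. Lifting the eye end with the spring kept level draws the leg up as much; pitching it about the leg does not.
- leg_plug (a point): Centre of the dark square plug next to the hook leg, 26 mm long (along the spring), 14 mm wide, 16 mm high: the place to grip for hooking the leg. It lies 23 mm along the spring from the leg's axis. Axes as the spring's.
- eye_plug (a point): Centre of the same square plug (26 x 14 x 16 mm) next to the eye: the place to grip for stretching. It lies 27 mm from the eye's centre, towards the leg. Axes as the spring's.
- eye (a point): Centre of the eye's hole, at its underside (level with the undersides of the plugs). The eye is a flat ring, 20 mm outside, 11 mm hole, 4 mm thick. Leg axis to eye centre is 120 mm unstretched. Axes as the spring's.
- spring_end (a joint): Stretch of the spring, m: 0 = closed, pulling with 2 N, and 0.2 N more per mm. Depending on where lever and anchor block stand, 8 to 38 mm are needed at the post. More than 46 mm ruins it.
- round_tin: Bystander: flat round tin, 39 mm wide, 13 mm high; origin at the centre of its underside.
- pliers: Bystander: blue handled round nose pliers, 126 mm long, 11 mm high; origin at the centre of the underside.
- salve_tin: Bystander: screw tin, 64 mm wide, 56 mm high; origin at the centre of its underside.

How it is judged:
By the outcome, as a careful person would: the job done as asked, in the order asked, and still so for the second after the job is handed in, with the robot touching nothing.
It also fails if it takes over 67 s, if anything falls off the work surface, if the arm or the gripper's body presses on something with over 40 N, if the wrist force passes 120 N, or if a joint passes its speed limit or range.

## Working session

There is one attempt and no reset: what is moved stays moved. The work goes in short steps, Python scripts to look and compute and a tool call to move; the robot and the scene stay as the last step left them, time stands still between calls to the robot, and variables do not carry over. Pictures are saved under pics/ and viewed, at most 10 in all, crops included, and the job is handed in when it is done.

Besides the shell and the picture viewer there is one more tool, called after "Emit:" in YAML: its name, and indented under it one key for each argument. send_rows: Moves the arm, as the interface text tells. Its arguments: {"type":"object","properties":{"motion":{"type":"array"},"squeeze":{"type":"number"}},"required":["motion"]}

```bash
mkdir -p pics; ls
python3 - <<'E'
from cell import telemetry, imaging
import cv2,numpy as np
print(telemetry.get_state())
for n in ["scene","side","wrist"]:
    p=imaging.camera_params(n); print(n,p)
    a,d=imaging.capture(n); cv2.imwrite(f"pics/{n}0.png",a[:,:,::-1]); np.savez(f"pics/{n}0.npz",a=a,d=d,p=p)
E
```

```text
pics
{'t': 0.0, 'joints': array([-0.02892781,  0.46943727, -0.04862716,  1.53369293,  0.02410116,
        1.14097265, -0.08231923]), 'dq': array([-5.30639059e-04, -2.08192954e-03,  1.52237171e-03, -3.23702051e-04,
       -2.23171700e-04, -1.47912131e-03, -5.91872150e-05]), 'joint_efforts': array([ 8.49551179e-05, -5.07972229e+01, -8.03461717e-02, -2.36155879e+01,
       -6.12773141e-02,  3.78107757e-02,  1.50727069e-04]), 'eef_pos': array([6.74405688e-01, 4.86804746e-05, 2.21502758e-01]), 'eef_rot': array([ 7.07081911e-01,  7.07130995e-01, -7.00020959e-04, -6.60187814e-04]), 'force': array([0.48092845, 0.27013924, 0.13471023]), 'ft_torque': array([ 0.00441492,  0.01864667, -0.01007618]), 'grip_force': 0.0, 'grip_width': 0.08674401367925795}
scene {'fx': 582.911941635222, 'fy': 582.911941635222, 'cx': 327.99700200771434, 'cy': 245.52916764330925, 'eye': array([-0.09269397,  0.62791512,  0.63812001]), 'attitude': array([-0.20047701,  0.36383481,  0.80822196, -0.41738528])}
side {'fx': 495.5154702979622, 'fy': 495.5154702979622, 'cx': 318.30088895853845, 'cy': 249.5596645231111, 'eye': array([ 1.02932137, -0.18613375,  0.52125698]), 'attitude': array([0.43365939, 0.21150997, 0.37190588, 0.79302527])}
wrist {'fx': 371.64829954431775, 'fy': 371.64829954431775, 'cx': 317.34139967336773, 'cy': 236.6105101313847, 'eye': array([0.67458285, 0.08388078, 0.38402545]), 'attitude': array([-1.54792410e-01,  8.50816421e-04,  3.25964517e-04,  9.87946598e-01])}
```

View pics/side0.png

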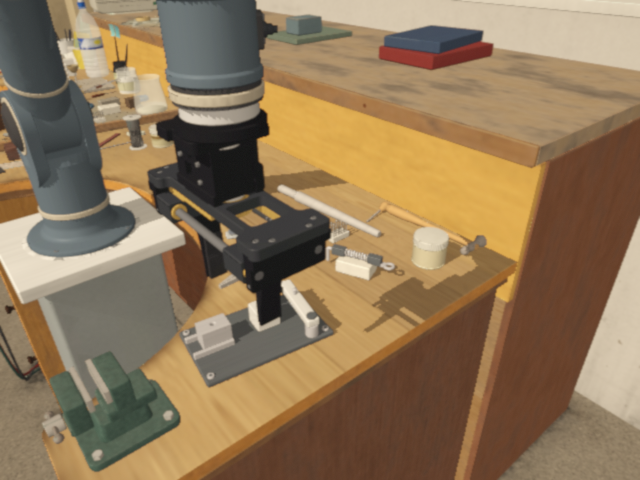

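View pics/wrist0.png

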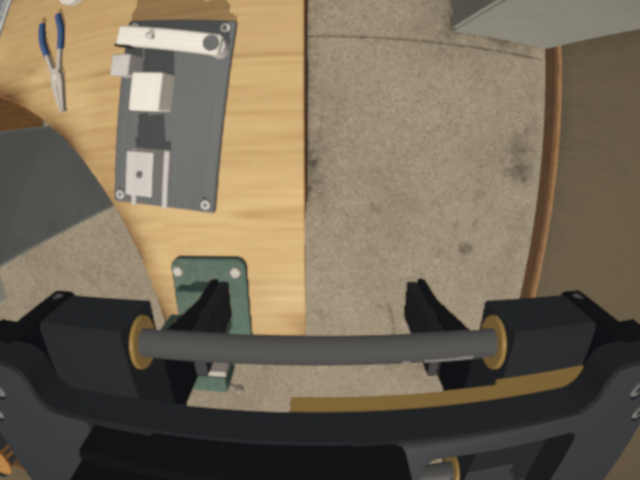

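The wrist view shows the fixture: anchor hole near (139,174), post (151,34), pivot (213,43). The side view shows the spring on its white block at about (330–395, 245–268), with the eye at (390,267).

```bash
cat > h.py <<'E'
import numpy as np,cv2
from scipy.spatial.transform import Rotation as R
def ray(n,p,u,v):
    x=(u-p["cx"])/p["fx"]; y=(v-p["cy"])/p["fy"]
    if n=="wrist":
        r=np.hypot(x,y); s=np.sin(r)/r if r>1e-9 else 1.; d=np.array([x*s,-y*s,-np.cos(r)])
    else: d=np.array([x,-y,-1.])
    return R.from_quat(p["attitude"]).apply(d)
def onz(n,p,u,v,z):
    d=ray(n,p,u,v); return p["eye"]+d*(z-p["eye"][2])/d[2]
def pix(n,p,P):
    c=R.from_quat(p["attitude"]).inv().apply(np.array(P)-p["eye"]); q=np.array([c[0],-c[1]]);
    if n=="wrist":
        l=np.hypot(*q); q=q/l*np.arctan2(l,-c[2])
    else: q=q/-c[2]
    return q*[p["fx"],p["fy"]]+[p["cx"],p["cy"]]
def load(f):
    z=np.load(f,allow_pickle=True); return z["a"],z["d"],z["p"].item()
E
python3 - <<'E'
from h import *
a,d,p=load("pics/wrist0.npz")
for nm,u,v,z in [("hole",139,174,.044),("post",151,34,.054),("pivot",213,43,.047),("c1",119,195,.01),("c2",206,205,.01),("c3",228,27,.01)]:
    print(nm,onz("wrist",p,u,v,z).round(4))
a,d,p=load("pics/side0.npz")
for nm,u,v,z in [("eye",391,267,.027),("leg",331,249,.035),("hole",213,328,.044),("post",290,287,.054),("pivot",311,320,.047)]:
    print(nm,onz("side",p,u,v,z).round(4), d[v,u])
s=load("pics/scene0.npz")[0]
t=a[190:350,170:460]; t=cv2.resize(t,None,fx=2.7,fy=2.7,interpolation=2)
cv2.imwrite("pics/side_c.png",t[:,:,::-1])
E
```

```text
hole [0.4965 0.0399 0.044 ]
post [0.5192 0.1757 0.054 ]
pivot [0.5791 0.1605 0.047 ]
c1 [0.4494 0.013  0.01  ]
c2 [ 0.5556 -0.0011  0.01  ]
c3 [0.5841 0.1848 0.01  ]
eye [0.5484 0.3655 0.027 ] 0.86894745
leg [0.4443 0.3155 0.035 ] 0.9109307
hole [0.5069 0.037  0.044 ] 0.7186493
post [0.5105 0.1736 0.054 ] 0.7982605
pivot [0.5875 0.1543 0.047 ] 0.7332334
```

View pics/scene0.png

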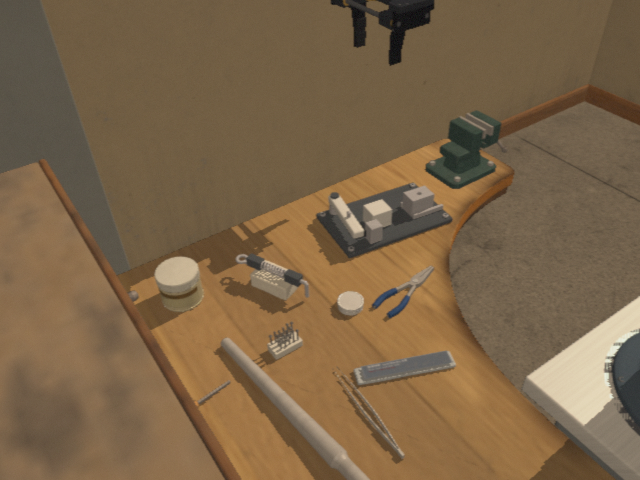

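View pics/side_c.png

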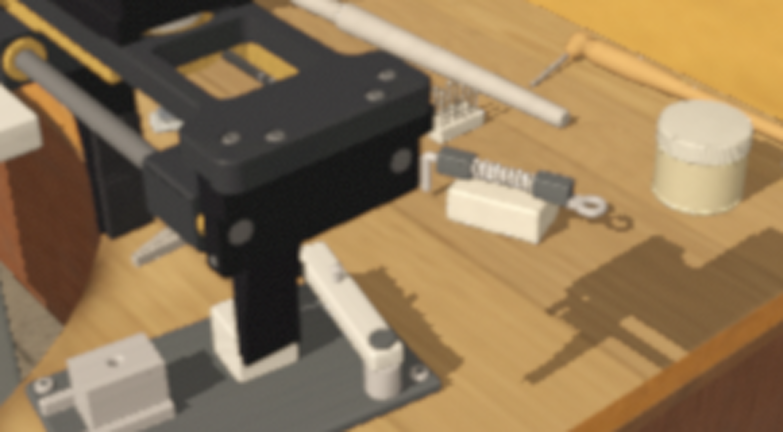

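The scene view shows the spring's eye at (242,261) and leg at (306,290). Next is a hover over the leg plug, with the tool turned to match the spring.

Emit:
send_rows:
  motion:
    - [[0, 0, 0, 2.1, -1.3, 0.4, 1], [0, 0, 0, 2.1, -1.3, 0.4, 1], [0, 0, 0, 2.1, -1.3, 0.4, 1], [0, 0, 0, 2.1, -1.3, 0.4, 1], [0, 0, 0, 2.1, -1.3, 0.4, 1], [0, 0, 0, 2.1, -1.3, 0.4, 1], [0, 0, 0, 2.1, -1.3, 0.4, 1], [0, 0, 0, 2.1, -1.3, 0.4, 1], [0, 0, 0, 2.1, -1.3, 0.4, 1], [0, 0, 0, 2.1, -1.3, 0.4, 1], [0, 0, 0, 2.1, -1.3, 0.4, 1], [0, 0, 0, 2.1, -1.3, 0.4, 1], [0, 0, 0, 2.1, -1.3, 0.4, 1], [0, 0, 0, 2.1, -1.3, 0.4, 1], [0, 0, 0, 2.1, -1.3, 0.4, 1], [0, 0, 0, 1.0, -1.3, 0.4, 1]]

```text
t: 1.48
eef_pos: [0.4656, 0.3281, 0.1583]
eef_rot: [0.706, 0.708, 0.001, -0.001]
force: [0.2, -0.2, 0.1]
grip_width: 0.087
grip_force: 0.0
```

Emit:
send_rows:
  motion:
    - [[0, 0, 0.11, 0, 0, 0, 1], [0, 0, 0.11, 0, 0, 0, 1], [0, 0, 0.11, 0, 0, 0, 1], [0, 0, 0.11, 0, 0, 0, 1], [0, 0, 0.11, 0, 0, 0, 1], [0, 0, 0.11, 0, 0, 0, 1], [0, 0, 0.11, 0, 0, 0, 1], [0, 0, 0.11, 0, 0, 0, 1], [0, 0, 0.11, 0, 0, 0, 1], [0, 0, 0.11, 0, 0, 0, 1], [0, 0, 0, 0, 0, 0, 1], [0, 0, 0, 0, 0, 0, 1]]

```text
t: 2.48
eef_pos: [0.4668, 0.325, 0.1584]
eef_rot: [0.972, 0.235, -0.0, 0.0]
force: [-0.4, 0.9, 0.6]
grip_width: 0.0871
grip_force: 0.0
```

```bash
cat >> h.py <<'E'
def snap(n,tag):
    from cell import imaging
    p=imaging.camera_params(n); a,d=imaging.capture(n); cv2.imwrite(f"pics/{tag}.png",a[:,:,::-1]); np.savez(f"pics/{tag}.npz",a=a,d=d,p=p); return a,d,p
E
python3 - <<'E'
from h import *
snap("wrist","w1")
from cell import telemetry
s=telemetry.get_state(); print(s['t'],s['eef_pos'],s['eef_rot'],s['force'])
E
```

```text
2.5333 [0.46681421 0.32508176 0.158405  ] [ 9.72084862e-01  2.34629497e-01 -1.28575671e-04  6.51366865e-05] [ 0.51616409 -0.33091405  0.63425031]
```

View pics/w1.png

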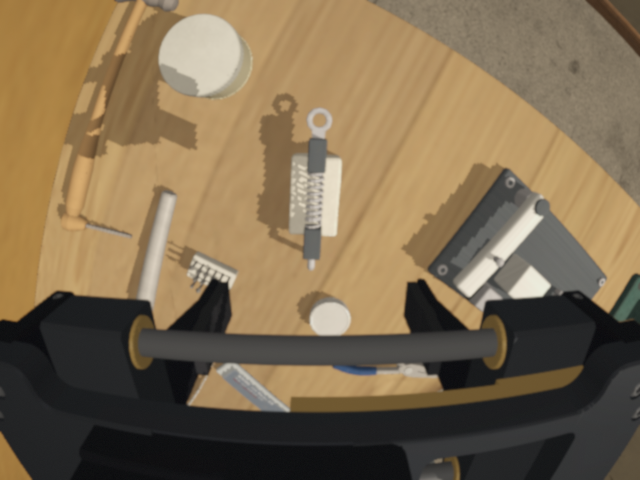

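Wrist view: eye (320,121), eye plug (317,154), leg plug (313,243), leg (312,265). Round tin at (330,316); the post is near (497,258).

Run:
```python
from h import *
from cell import telemetry
a,d,p=load("pics/w1.npz")
hsv=cv2.cvtColor(a,cv2.COLOR_RGB2HSV)
m=((hsv[:,:,2]<105)&(hsv[:,:,1]<90)).astype(np.uint8); m[:, :300]=0; m[:,335:]=0; m[:130]=0; m[275:]=0
n,l,st,c=cv2.connectedComponentsWithStats(m)
for i in range(1,n):
    if st[i,4]>60:
        print(st[i],c[i],onz("wrist",p,*c[i],.040).round(4), "d",d[int(c[i][1]),int(c[i][0])])
for nm,u,v,z in [("eye",320,121,.029),("leg",312,265,.038),("tin",330,316,.013)]: print(nm,onz("wrist",p,u,v,z).round(4))
def dep(u,v):
    r=ray("wrist",p,u,v); ax=R.from_quat(p["attitude"]).apply([0,0,-1]); return p["eye"]+r*d[v,u]/(r@ax)
for q in [(313,243),(317,154),(333,160),(333,220),(280,280)]: print(q,dep(*q).round(4))
print(p["eye"], pix("wrist",p,telemetry.get_state()["eef_pos"]))
```

```text
[308 138  17  35 438] [314.97031963 153.5       ] [0.5193 0.3533 0.04  ] d 0.27043784
[303 228  17  30 386] [310.78497409 242.28756477] [0.455  0.3242 0.04  ] d 0.29246104
eye [0.5429 0.3611 0.029 ]
leg [0.4373 0.3141 0.038 ]
tin [0.389  0.2708 0.013 ]
(313, 243) [0.4563 0.3228 0.0433]
(317, 154) [0.5198 0.3518 0.042 ]
(333, 160) [0.5201 0.3377 0.0265]
(333, 220) [0.4763 0.3147 0.0259]
(280, 280) [0.396  0.3277 0.0011]
[0.54189916 0.36300225 0.32077823] [316.08076086 298.66120509]
```

Emit:
send_rows:
  motion:
    - [[0, 0, 0.05, -0.5, -0.1, 0, 0.45], [0, 0, 0, -0.56, -0.17, 0, 0.45], [0, 0, 0, 0, 0, 0.5, 0.45], [0, 0, 0, 0, 0, 1.2, 0.45], [0, 0, 0, 0, 0, 1.5, 0.45], [0, 0, 0, 0, 0, 1.5, 0.45], [0, 0, 0, 0, 0, 1.5, 0.45], [0, 0, 0, 0, 0, 1.3, 0.45], [0, 0, 0, 0, 0, 1, 0.45], [0, 0, 0, 0, 0, 0.5, 0.45], [0, 0, 0, 0, 0, 0, 0.45], [0, 0, 0, 0, 0, 0, 0.45]]
  squeeze: 25

```text
t: 3.53
eef_pos: [0.4565, 0.3231, 0.0687]
eef_rot: [0.978, 0.209, 0.0, -0.0]
force: [-0.3, 0.6, -1.0]
grip_width: 0.0396
grip_force: 0.0
```

Run:
```python
from h import *
from cell import telemetry
s=telemetry.get_state(); print(s['eef_pos'],R.from_quat(s['eef_rot']).as_matrix()[:,0])
a,d,p=snap("wrist","w2")
cv2.imwrite("pics/w2c.png",cv2.resize(a[80:400,180:460],None,fx=1.8,fy=1.8)[:,:,::-1])
```

```text
[0.45647006 0.32306776 0.06866647] [9.12560744e-01 4.08941090e-01 2.72326342e-04]
```

View pics/w2c.png

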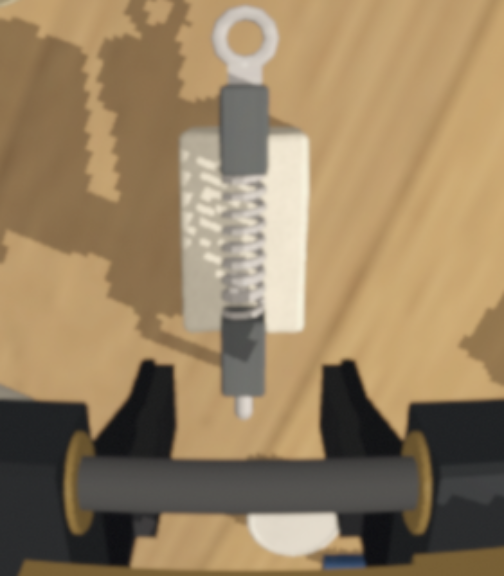

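The wrist crop shows the leg plug at (243,357), centred between the fingers at 165 and 330. I'll descend and grip.

Emit:
send_rows:
  motion:
    - [[0, 0, 0, 0, 0, 0.8, 0.45], [0, 0, 0, 0, 0, 1, 0.45], [0, 0, 0, 0, 0, 0.9, 0.45], [0, 0, 0, 0, 0, 0.7, 0.45], [0, 0, 0, 0, 0, 0.47, 0.45], [0, 0, 0, 0, 0, 0, 0.45], [0, 0, 0, 0, 0, 0, 0.2], [0, 0, 0, 0, 0, 0, 0], [0, 0, 0, 0, 0, 0, 0], [0, 0, 0, 0, 0, 0, 0], [0, 0, 0, 0, 0, 0, 0], [0, 0, 0, 0, 0, 0, 0]]
  squeeze: 25

```text
t: 4.58
eef_pos: [0.4565, 0.3232, 0.0302]
eef_rot: [0.978, 0.209, 0.0, -0.0]
force: [0.1, -0.4, 0.4]
grip_width: 0.0139
grip_force: 25.0
```

Emit:
send_rows:
  motion:
    - [[0, 0, 0, 0, 0, -0.5, 0], [0, 0, 0, 0, 0, -1, 0], [0, 0, 0, 0, 0, -1.5, 0], [0, 0, 0, 0, 0, -2, 0], [0, 0, 0, 0, 0, -2, 0], [0, 0, 0, 0, 0, -2, 0], [0, 0, 0, 0, 0, -1.5, 0], [0, 0, 0, 0, 0, -1, 0], [0, 0, 0, 0, 0, -0.5, 0], [0, 0, -0.1, 0, 0, 0, 0], [0, 0, -0.1, 0, 0, 0, 0], [0, 0, -0.1, 0, 0, 0, 0], [0, 0, -0.1, 0, 0, 0, 0], [0, 0, -0.1, 0, 0, 0, 0], [0, 0, -0.1, 0, 0, 0, 0], [0, 0, -0.1, 0, 0, 0, 0], [0, 0, -0.1, 0, 0, 0, 0], [0, 0, -0.1, 0, 0, 0, 0], [0, 0, -0.1, 0, 0, 0, 0]]

```text
t: 6.17
eef_pos: [0.4559, 0.3225, 0.1492]
eef_rot: [0.756, 0.654, -0.001, 0.0]
force: [0.6, -0.3, -0.2]
grip_width: 0.0135
grip_force: 25.0
```

Emit:
send_rows:
  motion:
    - [[0, 0, 0, -1, 0.55, 0, 0], [0, 0, 0, -2, 1.1, 0, 0], [0, 0, 0, -2.5, 1.4, 0, 0], [0, 0, 0, -2.5, 1.4, 0, 0], [0, 0, 0, -2.5, 1.4, 0, 0], [0, 0, 0, -2.5, 1.4, 0, 0], [0, 0, 0, -2.5, 1.4, 0, 0], [0, 0, 0, -2.5, 1.4, 0, 0], [0, 0, 0, -2.5, 1.4, 0, 0], [0, 0, 0, -2, 1.1, 0, 0], [0, 0, 0, -1.3, 0.6, 0, 0], [0, 0, 0, -0.5, 0.3, 0, 0], [0, 0, 0, 0, 0, 0, 0], [0, 0, 0, 0, 0, 0, 0]]

```text
t: 7.33
eef_pos: [0.5525, 0.0629, 0.1496]
eef_rot: [0.758, 0.652, -0.0, -0.0]
force: [-0.6, 1.0, -1.2]
grip_width: 0.0136
grip_force: 25.0
```

Run:
```python
from h import *
from cell import telemetry
s=telemetry.get_state(); print(s['t'],s['eef_pos'],R.from_quat(s['eef_rot']).as_matrix()[:,0],s['grip_width'])
a,d,p=snap("wrist","w3")
cv2.imwrite("pics/w3c.png",cv2.resize(a[60:400,100:470],None,fx=1.7,fy=1.7,interpolation=2)[:,:,::-1])
```

```text
7.3333 [0.55254208 0.06293725 0.14963923] [1.50383357e-01 9.88627702e-01 3.34355981e-04] 0.013611692687085845
```

View pics/w3c.png

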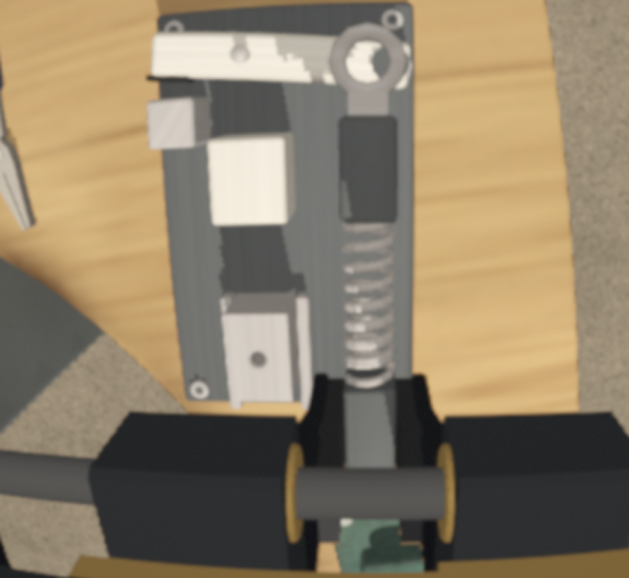

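Crop: hole (258,359), post (239,52), rest corners (207,138), (290,135), (213,224), (288,223), screws (174,28), (391,18), (198,389), held eye (368,62).

Run:
```python
from h import *
from cell import telemetry
a,d,p=load("pics/w3.npz")
s=telemetry.get_state(); tcp=s['eef_pos']; T=R.from_quat(s['eef_rot']).as_matrix()
def refine(u,v,w=7):  # dark hole centroid
    g=cv2.cvtColor(a,cv2.COLOR_RGB2GRAY).astype(float)[v-w:v+w+1,u-w:u+w+1]; k=np.clip(np.median(g)-15-g,0,None)
    yy,xx=np.mgrid[v-w:v+w+1,u-w:u+w+1]; return (xx*k).sum()/k.sum(),(yy*k).sum()/k.sum()
hp=refine(252,271); print("hole px",hp)
def c(x,y,z): return onz("wrist",p,100+(x+.5)/1.7-.5,60+(y+.5)/1.7-.5,z)
hole=onz("wrist",p,*hp,.044); print("hole",hole)
post=c(239,52,.053); print("post",post)
rc=[c(207,138,.044),c(290,135,.044),c(213,224,.044),c(288,223,.044)]; rm=np.mean(rc,0)
print("rest",np.round(rc,4),rm)
sc=[c(174,28,.011),c(391,18,.011),c(198,389,.011)]; print("screws",np.round(sc,4))
for nm,v in [("s3->s1",sc[0]-sc[2]),("s1->s2 (-90)",sc[1]-sc[0]),("hole->rest",rm-hole),("rl",rc[0]-rc[2]),("rt",rc[1]-rc[0]),("rb",rc[3]-rc[2])]:
    print(nm,np.degrees(np.arctan2(v[1],v[0])).round(2),np.hypot(*v[:2]).round(4))
e=c(368,62,tcp[2]+.0); v=e-tcp; print("eye rel tool",T.T@v, "tool heading",np.degrees(np.arctan2(T[1,0],T[0,0])))
```

```text
hole px (np.float64(251.34211341803532), np.float64(270.93399442206385))
hole [0.49614667 0.04037955 0.044     ]
post [0.51586405 0.1765285  0.053     ]
rest [[0.494  0.1437 0.044 ]
 [0.5298 0.1384 0.044 ]
 [0.4892 0.1061 0.044 ]
 [0.5223 0.101  0.044 ]] [0.5088191  0.12229759 0.044     ]
screws [[0.4781 0.2003 0.011 ]
 [0.5809 0.1854 0.011 ]
 [0.4509 0.0145 0.011 ]]
s3->s1 81.65 0.1878
s1->s2 (-90) -8.26 0.1039
hole->rest 81.21 0.0829
rl 82.79 0.038
rt -8.47 0.0362
rb -8.75 0.0335
eye rel tool [ 9.39258960e-02 -1.64298915e-04  5.67649729e-05] tool heading 81.44843538178908
```

Emit:
send_rows:
  motion:
    - [[0, 0, 0, -0.1, -0.75, 0, 0], [0, 0, 0, -0.1, -1, 0, 0], [0, 0, 0, -0.1, -1, 0, 0], [0, 0, 0, -0.1, -1, 0, 0], [0, 0, 0, -0.1, -1, 0, 0], [0, 0, 0, -0.13, -0.5, 0, 0], [0, 0, 0, 0, 0, 0.8, 0], [0, 0, 0, 0, 0, 1.2, 0], [0, 0, 0, 0, 0, 1.4, 0], [0, 0, 0, 0, 0, 1.4, 0], [0, 0, 0, 0, 0, 1.2, 0], [0, 0, 0, 0, 0, 0.9, 0], [0, 0, 0, 0, 0, 0.46, 0], [0, 0, 0, 0, 0, 0, 0], [0, 0, 0, 0, 0, 0, 0]]

```text
t: 8.63
eef_pos: [0.5004, 0.0642, 0.0763]
eef_rot: [0.758, 0.652, 0.0, 0.0]
force: [-0.6, -0.1, -0.3]
grip_width: 0.0137
grip_force: 25.0
```

Run:
```python
from h import *
from cell import telemetry
s=telemetry.get_state(); print(s['t'],s['eef_pos'],R.from_quat(s['eef_rot']).as_matrix()[:,0],s['force'])
a,d,p=snap("side","s4"); a2,d2,p2=snap("scene","c4"); snap("wrist","w4")
print(pix("side",p,[.4961,.0404,.044]),pix("scene",p2,[.4961,.0404,.044]))
t=cv2.resize(a[265:355,165:305],None,fx=4,fy=4,interpolation=2); u=cv2.resize(a2[150:240,370:450],None,fx=4,fy=4,interpolation=2)
h=np.zeros((360,560+320,3),np.uint8); h[:,:560]=t; h[:,560:]=u
cv2.imwrite("pics/s4c.png",cv2.resize(h,None,fx=.9,fy=.9)[:,:,::-1])
```

```text
8.6333 [0.50042752 0.0642134  0.07626096] [1.49485595e-01 9.88763897e-01 1.17814369e-04] [-0.64629512 -0.11158067 -0.31861529]
[211.38359258 323.24303332] [419.47488862 193.50256352]
```

View pics/s4c.png

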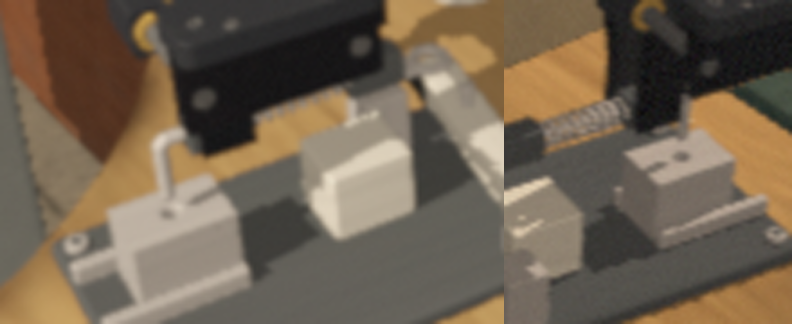

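Side crop: leg tip (163,200), hole (170,213). Scene crop: leg tip (685,137), hole (682,156).

Run:
```python
from h import *
from cell import telemetry
s=telemetry.get_state(); T=R.from_quat(s['eef_rot']).as_matrix(); tcp=s['eef_pos']
P={n:load(f"pics/{f}.npz")[2] for n,f in [("side","s4"),("scene","c4")]}
hs=onz("side",P["side"],212.2,324.2,.044); hc=onz("scene",P["scene"],419.4,193.3,.044)
ts=onz("side",P["side"],210.3,320.6,.0525); tc=onz("scene",P["scene"],420.3,188,.0525)
for n,v in [("side hole",hs),("scene hole",hc),("side tip",ts),("scene tip",tc)]: print(n,v.round(4), "tool:",(T.T@(v-tcp)*1000).round(1))
# expected tip pixel if over hole by -23/-26
for n in P:
  for k in (-.0205,-.023,-.026): print(n,k,pix(n,P[n],tcp+T@[k,0,.024]).round(1))
```

```text
side hole [0.4988 0.0403 0.044 ] tool: [-24.    1.6  32.9]
scene hole [0.4966 0.0401 0.044 ] tool: [-24.5  -0.5  32.9]
side tip [0.4994 0.038  0.0525] tool: [-26.1   2.6  24.4]
scene tip [0.4989 0.0369 0.0525] tool: [-27.3   2.3  24.4]
side -0.0205 [213.3 318.1]
side -0.023 [211.7 318.7]
side -0.026 [209.7 319.4]
scene -0.0205 [417.7 189.6]
scene -0.023 [418.9 189.2]
scene -0.026 [420.4 188.7]
```

Emit:
send_rows:
  motion:
    - [[0, 0, 0, 0.1, -0.04, 0, 0], [0, 0, 0, 0.11, -0.04, 0, 0], [0, 0, 0, 0, 0, 0.2, 0], [0, 0, 0, 0, 0, 0.2, 0], [0, 0, 0, 0, 0, 0.2, 0], [0, 0, 0, 0, 0, 0.1, 0], [0, 0, 0, 0, 0, 0.1, 0], [0, 0, 0, 0, 0, 0.1, 0], [0, 0, 0, 0, 0, 0, 0], [0, 0, 0, 0, 0, 0, 0]]

```text
t: 9.62
eef_pos: [0.4997, 0.0664, 0.0672]
eef_rot: [0.758, 0.652, -0.0, -0.0]
force: [0.8, 0.2, 0.1]
grip_width: 0.0139
grip_force: 25.0
```

Emit:
send_rows:
  motion:
    - [[0, 0, 0, 0, 0, 0.1, 0], [0, 0, 0, 0, 0, 0.1, 0], [0, 0, 0, 0, 0, 0, 0]]

```text
t: 9.87
eef_pos: [0.4997, 0.0661, 0.0651]
eef_rot: [0.758, 0.652, -0.0, 0.0]
force: [0.2, -1.3, -1.3]
grip_width: 0.0136
grip_force: 25.0
```

Emit:
send_rows:
  motion:
    - [[0, 0, 0, 0, 0, 0.1, 0], [0, 0, 0, 0, 0, 0.1, 0], [0, 0, 0, 0, 0, 0.1, 0], [0, 0, 0, 0, 0, 0, 0]]

```text
t: 10.2
eef_pos: [0.4997, 0.0661, 0.0621]
eef_rot: [0.758, 0.652, -0.0, 0.0]
force: [1.1, -1.8, -1.0]
grip_width: 0.0139
grip_force: 25.0
```

Emit:
send_rows:
  motion:
    - [[0, 0, 0, -0.05, 0, 0.1, 0], [0, 0, 0, 0, 0, 0.15, 0], [0, 0, 0, 0, 0, 0.15, 0], [0, 0, 0, 0, 0, 0.15, 0], [0, 0, 0, 0, 0, 0.15, 0], [0, 0, 0, 0, 0, 0.1, 0], [0, 0, 0, 0, 0, 0, 0]]

```text
t: 10.78
eef_pos: [0.4995, 0.0658, 0.054]
eef_rot: [0.758, 0.652, -0.0, -0.0]
force: [-0.2, -1.5, -1.1]
grip_width: 0.0138
grip_force: 25.0
```

Emit:
send_rows:
  motion:
    - [[0, 0, 0, -0.04, 0, 0.15, 0], [0, 0, 0, 0, 0, 0.15, 0], [0, 0, 0, 0, 0, 0.15, 0], [0, 0, 0, 0, 0, 0.1, 0], [0, 0, 0, 0, 0, 0, 0]]

```text
t: 11.2
eef_pos: [0.4993, 0.0656, 0.0485]
eef_rot: [0.758, 0.652, -0.0, -0.0]
force: [0.8, -1.1, 0.0]
grip_width: 0.0139
grip_force: 25.0
```

Emit:
send_rows:
  motion:
    - [[0, 0, 0, 0, 0, 0.05, 0], [0, 0, 0, 0, 0, 0.05, 0], [0, 0, 0, 0, 0, 0, 0]]

```text
t: 11.45
eef_pos: [0.4995, 0.0656, 0.0477]
eef_rot: [0.758, 0.652, -0.0, -0.0]
force: [-0.5, 0.1, -0.8]
grip_width: 0.0136
grip_force: 25.0
```

Emit:
send_rows:
  motion:
    - [[0, 0, 0, 0, 0, 0.05, 0], [0, 0, 0, 0, 0, 0.05, 0], [0, 0, 0, 0, 0, 0, 0]]

```text
t: 11.7
eef_pos: [0.4996, 0.0655, 0.0472]
eef_rot: [0.758, 0.652, 0.0, 0.0]
force: [-0.5, -0.6, 3.8]
grip_width: 0.0138
grip_force: 25.0
```

Emit:
send_rows:
  motion:
    - [[0, 0, 0, 0, 0, -0.03, 0.1], [0, 0, 0, 0, 0, 0, 0.2], [0, 0, 0, 0, 0, 0, 0.35], [0, 0, 0, 0, 0, 0, 0.45], [0, 0, 0, 0, 0, 0, 0.45], [0, 0, 0, 0, 0, 0, 0.45], [0, 0, 0, 0, 0, -0.4, 0.45], [0, 0, 0, 0, 0, -1, 0.45], [0, 0, 0, 0, 0, -1.5, 0.45], [0, 0, 0, 0, 0, -1.5, 0.45], [0, 0, 0, 0, 0, -0.6, 0.45], [0, 0, 0, 0.8, 0, 0, 0.45], [0, 0, 0, 1.5, 0, 0, 0.45], [0, 0, 0, 1.5, 0, 0, 0.45], [0, 0, 0, 1.5, 0, 0, 0.45], [0, 0, 0, 1, 0, 0, 0.45], [0, 0, 0, 0.5, 0, 0, 0.45], [0, 0, 0, 0, 0, 0, 0.45], [0, 0, 0, 0, 0, 0, 0.45]]

```text
t: 13.28
eef_pos: [0.5094, 0.1324, 0.0967]
eef_rot: [0.758, 0.652, -0.0, -0.0]
force: [-0.3, 0.0, 0.4]
grip_width: 0.0392
grip_force: 0.0
```

Run:
```python
from h import *
from cell import telemetry
s=telemetry.get_state(); print(s['t'],s['eef_pos'],R.from_quat(s['eef_rot']).as_matrix()[:,0],s['force'])
a,d,p=snap("wrist","w5")
s5=snap("side","s5")[0]
cv2.imwrite("pics/w5c.png",np.hstack([cv2.resize(a[100:400,200:440],None,fx=1.8,fy=1.8,interpolation=2),cv2.resize(s5[240:360,170:330],(360,270)).repeat(1,0) if 0 else cv2.copyMakeBorder(cv2.resize(s5[240:360,180:340],(360,270),interpolation=2),0,270,0,0,cv2.BORDER_CONSTANT)])[:,:,::-1])
```

```text
13.2833 [0.50938284 0.13236029 0.09672158] [ 1.49363370e-01  9.88782109e-01 -7.23872705e-04] [-0.31458079  0.04110294  0.42744946]
```

View pics/w5c.png

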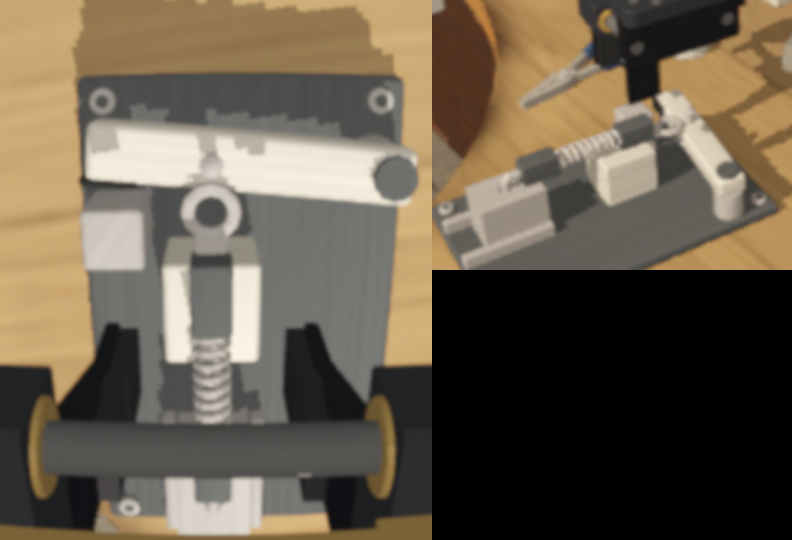

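Spring is hooked and level, with the eye on the rest side. Crop: eye (210,212), post head (209,162), pivot (397,177), eye plug (210,295). Fingers are symmetric about 213.

Run:
```python
from h import *
from cell import telemetry
a,d,p=load("pics/w5.npz")
s=telemetry.get_state(); tcp=s['eef_pos']; T=R.from_quat(s['eef_rot']).as_matrix()
def c(x,y,z): return onz("wrist",p,200+(x+.5)/1.8-.5,100+(y+.5)/1.8-.5,z)
for n,x,y,z in [("eye",210.5,212,.047),("posthead",209.5,163,.053),("pivot",397,177,.047),("plugtop near end",211,337,.060),("plugtop far end",212,254,.060),("jaw top right",143,212,.044)]:
    w=c(x,y,z); print(n,w.round(4),(T.T@(w-tcp)*1000).round(1))
for q in [(316,190),(317,150+100-0)]: print(d[q[1],q[0]])
```

```text
eye [0.5131 0.1596 0.047 ] [28.2 -0.7 49.9]
posthead [0.5154 0.177  0.053 ] [45.7 -1.  43.8]
pivot [0.5761 0.1626 0.047 ] [40.7 61.2 49.8]
plugtop near end [0.5074 0.121  0.06  ] [-10.8  -0.4  36.9]
plugtop far end [0.5121 0.1495 0.06  ] [18.  -0.2 36.9]
jaw top right [0.4907 0.1622 0.044 ] [ 27.4 -23.2  52.9]
0.20667952
0.21156155
```

Emit:
send_rows:
  motion:
    - [[0, 0, 0, 0.1, -0.03, 0, 0.45], [0, 0, 0, 0.1, -0.02, 0, 0.45], [0, 0, 0, 0, 0, 0.8, 0.45], [0, 0, 0, 0, 0, 1.2, 0.45], [0, 0, 0, 0, 0, 1.2, 0.45], [0, 0, 0, 0, 0, 0.9, 0.45], [0, 0, 0, 0, 0, 0.6, 0.45], [0, 0, 0, 0, 0, 0.25, 0.45], [0, 0, 0, 0, 0, 0, 0.45], [0, 0, 0, 0, 0, 0, 0.2], [0, 0, 0, 0, 0, 0, 0], [0, 0, 0, 0, 0, 0, 0], [0, 0, 0, 0, 0, 0, 0], [0, 0, 0, 0, 0, 0, 0]]
  squeeze: 35

```text
t: 14.55
eef_pos: [0.5097, 0.1348, 0.0479]
eef_rot: [0.758, 0.652, 0.0, 0.0]
force: [0.3, 0.3, 1.4]
grip_width: 0.0135
grip_force: 22.1
```

Emit:
send_rows:
  motion:
    - [[0, 0, 0, 0, 0, 0, 0], [0, 0.0175, 0, 0, 0, -0.17, 0], [0, 0.0175, 0, 0, 0, -0.17, 0], [0, 0.0175, 0, 0, 0, -0.17, 0], [0, 0.0175, 0, 0, 0, -0.17, 0], [0, 0, 0, 0, 0, 0, 0], [0, 0, 0, 0, 0, 0, 0]]

```text
t: 15.13
eef_pos: [0.5094, 0.1337, 0.0544]
eef_rot: [0.758, 0.651, 0.027, -0.023]
force: [-0.7, -2.2, -0.6]
grip_width: 0.0136
grip_force: 35.0
```

Emit:
send_rows:
  motion:
    - [[0, 0, 0, 0.1, 0, -0.04, 0], [0, 0, 0, 0.2, 0, -0.04, 0], [0, 0, 0, 0.2, 0, -0.04, 0], [0, 0, 0, 0.2, 0, -0.04, 0], [0, 0, 0, 0.2, 0, -0.04, 0], [0, 0, 0, 0.2, 0, -0.04, 0], [0, 0, 0, 0.2, 0, -0.04, 0], [0, 0, 0, 0, 0, 0, 0]]

```text
t: 15.8
eef_pos: [0.5112, 0.1473, 0.0579]
eef_rot: [0.757, 0.652, 0.026, -0.023]
force: [-0.0, -4.5, -2.9]
grip_width: 0.0133
grip_force: 35.0
```

Emit:
send_rows:
  motion:
    - [[0, 0, 0, 0.2, 0, -0.05, 0], [0, 0, 0, 0.2, 0, -0.05, 0], [0, 0, 0, 0.16, 0, 0, 0], [0, 0, 0, 0, 0, 0, 0]]

```text
t: 16.13
eef_pos: [0.5119, 0.1521, 0.0592]
eef_rot: [0.758, 0.652, 0.026, -0.023]
force: [0.2, -5.6, -4.1]
grip_width: 0.0133
grip_force: 35.0
```

Run:
```python
from h import *
from cell import telemetry
s=telemetry.get_state(); print(s['t'],s['eef_pos'],s['force'],s['ft_torque'])
a,d,p=snap("wrist","w6")
s5=snap("side","s6")[0]
A=cv2.resize(a[140:290,250:450],None,fx=2.4,fy=2.4,interpolation=2); B=cv2.resize(s5[250:350,180:340],(480,300),interpolation=2)
cv2.imwrite("pics/w6c.png",np.vstack([A[:300],B])[:,:,::-1])
```

```text
16.1333 [0.51185353 0.15211819 0.05917435] [ 0.16927316 -5.64508829 -4.14877085] [-1.25416083 -0.048629    0.06739675]
```

View pics/w6c.png

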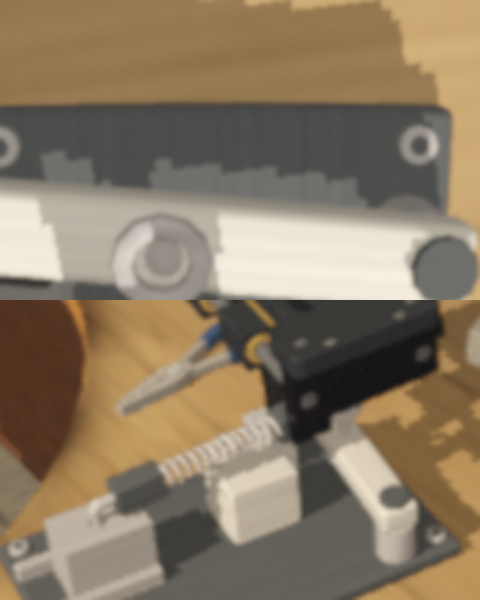

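The eye hole at (160,258) is around the post head at (163,255), so they are aligned. Lowering now.

Emit:
send_rows:
  motion:
    - [[0, 0, 0, -0.05, 0, 0.1, 0], [0, 0, 0, -0.02, 0, 0.15, 0], [0, 0, 0, -0.02, 0, 0.15, 0], [0, 0, 0, 0, 0, 0, 0]]

```text
t: 16.57
eef_pos: [0.512, 0.1511, 0.0553]
eef_rot: [0.758, 0.652, 0.026, -0.023]
force: [-0.9, -6.1, 0.5]
grip_width: 0.0136
grip_force: 35.0
```

Emit:
send_rows:
  motion:
    - [[0, -0.0125, 0, 0, 0, 0.1, 0], [0, -0.0125, 0, 0, 0, 0.1, 0], [0, -0.0125, 0, 0, 0, 0.1, 0], [0, 0, 0, 0, 0, 0, 0]]

```text
t: 16.9
eef_pos: [0.512, 0.152, 0.0524]
eef_rot: [0.758, 0.652, 0.012, -0.01]
force: [-0.1, -5.5, -0.5]
grip_width: 0.0136
grip_force: 35.0
```

Emit:
send_rows:
  motion:
    - [[0, -0.0105, 0, 0, 0, 0.12, 0], [0, -0.0105, 0, 0, 0, 0.12, 0], [0, -0.01, 0, 0, 0, 0.1, 0], [0, 0, 0, 0, 0, 0, 0]]

```text
t: 17.23
eef_pos: [0.512, 0.1521, 0.049]
eef_rot: [0.758, 0.652, 0.0, -0.0]
force: [0.1, -4.9, -0.4]
grip_width: 0.0135
grip_force: 35.0
```

Emit:
send_rows:
  motion:
    - [[0, 0, 0, 0, 0, 0.07, 0], [0, 0, 0, -0.1, 0, 0, 0], [0, 0, 0, -0.1, 0, 0, 0], [0, 0, 0, -0.1, 0, 0, 0], [0, 0, 0, 0, 0, 0, 0]]

```text
t: 17.65
eef_pos: [0.5118, 0.1489, 0.0486]
eef_rot: [0.758, 0.652, 0.001, -0.0]
force: [0.3, -4.5, 0.9]
grip_width: 0.0136
grip_force: 35.0
```

Emit:
send_rows:
  motion:
    - [[0, 0, 0, -0.1, 0, 0, 0], [0, 0, 0, -0.1, 0, 0, 0], [0, 0, 0, -0.1, 0, 0, 0], [0, 0, 0, 0, 0, 0, 0]]

```text
t: 17.98
eef_pos: [0.5113, 0.1467, 0.0485]
eef_rot: [0.758, 0.652, 0.001, -0.001]
force: [0.1, -3.4, 1.4]
grip_width: 0.0135
grip_force: 35.0
```

Emit:
send_rows:
  motion:
    - [[0, 0, 0, -0.1, 0, 0, 0], [0, 0, 0, -0.1, 0, 0, 0], [0, 0, 0, -0.1, 0, 0, 0], [0, 0, 0, 0, 0, 0, 0]]

```text
t: 18.32
eef_pos: [0.5109, 0.1435, 0.0484]
eef_rot: [0.758, 0.652, 0.001, -0.0]
force: [0.9, -3.0, 1.5]
grip_width: 0.0137
grip_force: 35.0
```

Emit:
send_rows:
  motion:
    - [[0, 0, 0, -0.1, 0, 0, 0], [0, 0, 0, -0.1, 0, 0, 0], [0, 0, 0, 0, 0, 0, 0]]

```text
t: 18.57
eef_pos: [0.5108, 0.1428, 0.0484]
eef_rot: [0.758, 0.652, 0.002, -0.001]
force: [0.6, 1.8, -0.4]
grip_width: 0.0137
grip_force: 35.0
```

Emit:
send_rows:
  motion:
    - [[0, 0, 0, 0.04, 0, 0, 0], [0, 0, 0, 0, 0, 0, 0.1], [0, 0, 0, 0, 0, 0, 0.2], [0, 0, 0, 0, 0, 0, 0.3], [0, 0, 0, 0, 0, 0, 0.45], [0, 0, 0, 0, 0, 0, 0.45], [0, 0, 0, 0, 0, 0, 0.45], [0, 0, 0, 0, 0, -0.5, 0.45], [0, 0, 0, 0, 0, -1, 0.45], [0, 0, 0, 0, 0, -1.5, 0.45], [0, 0, 0, 0, 0, -1.5, 0.45], [0, 0, 0, 0, 0, -1, 0.45], [0, 0, 0, 0, 0, -0.5, 0.45], [0, 0, 0, 0, 0, 0, 0.45], [0, 0, 0, 0, 0, 0, 0.45]]

```text
t: 19.82
eef_pos: [0.5105, 0.1417, 0.1084]
eef_rot: [0.758, 0.652, 0.001, -0.0]
force: [-0.2, -0.7, -0.2]
grip_width: 0.0388
grip_force: 0.0
```

Run:
```python
from h import *
from cell import telemetry
s=telemetry.get_state(); print(s['t'],s['eef_pos'],s['force'])
a,d,p=snap("wrist","w7")
s5=snap("side","s7")[0]
A=cv2.resize(a[150:300,220:440],(528,360),interpolation=2); B=cv2.resize(s5[255:350,180:340],(528,240+74-100+26),interpolation=2)
cv2.imwrite("pics/w7c.png",np.vstack([A,B])[:600,:,::-1])
```

```text
19.8167 [0.51045928 0.14166991 0.10841129] [-0.22124539 -0.70688582 -0.23172148]
```

View pics/w7c.png

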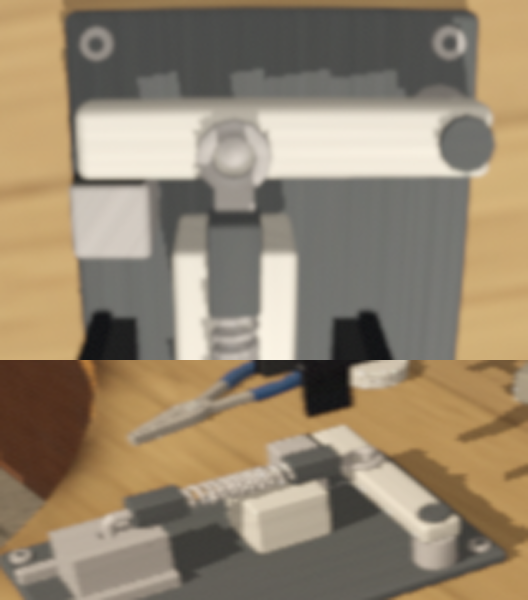

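Lever edge rests on the jaw at crop (110,182), and the eye surrounds the post at (233,155). Now pressing the leg plug gently to make sure the leg is home.

Emit:
send_rows:
  motion:
    - [[0, 0, 0, -0.8, 0, 0, 0.2], [0, 0, 0, -1.5, 0, 0, 0], [0, 0, 0, -1.7, 0, 0, 0], [0, 0, 0, -1.7, 0.05, 0, 0], [0, 0, 0, -1.5, 0, 0, 0], [0, 0, 0, -1, 0, 0, 0], [0, 0, 0, 0, 0, 0.7, 0], [0, 0, 0, 0, 0, 1, 0], [0, 0, 0, 0, 0, 1, 0], [0, 0, 0, 0, 0, 0.8, 0], [0, 0, 0, 0, 0, 0.6, 0], [0, 0, 0, 0, 0, 0.2, 0], [0, 0, 0, 0, 0, 0, 0], [0, 0, 0, 0, 0, 0, 0]]
  squeeze: 10

```text
t: 21.08
eef_pos: [0.4989, 0.061, 0.0651]
eef_rot: [0.758, 0.652, 0.001, -0.001]
force: [-0.3, 0.5, 1.2]
grip_width: 0.0007
grip_force: 0.0
```

Emit:
send_rows:
  motion:
    - [[0, 0, 0, 0, 0, 0.1, 0], [0, 0, 0, 0, 0, 0.1, 0], [0, 0, 0, 0, 0, 0.1, 0], [0, 0, 0, 0, 0, 0, 0]]

```text
t: 21.42
eef_pos: [0.4988, 0.0607, 0.0622]
eef_rot: [0.758, 0.652, 0.001, -0.0]
force: [0.6, -0.8, 0.2]
grip_width: 0.0009
grip_force: 0.0
```

Emit:
send_rows:
  motion:
    - [[0, 0, 0, 0, 0, 0.07, 0], [0, 0, 0, 0, 0, 0.07, 0], [0, 0, 0, 0, 0, 0, 0]]

```text
t: 21.67
eef_pos: [0.499, 0.0604, 0.061]
eef_rot: [0.758, 0.652, 0.001, -0.0]
force: [0.1, -1.3, 2.1]
grip_width: 0.0007
grip_force: 1.1
```

Emit:
send_rows:
  motion:
    - [[0, 0, 0, 0, 0, 0.05, 0], [0, 0, 0, 0, 0, 0.05, 0], [0, 0, 0, 0, 0, 0, 0]]

```text
t: 21.92
eef_pos: [0.499, 0.0604, 0.0603]
eef_rot: [0.758, 0.652, 0.001, -0.0]
force: [-1.5, -1.2, 7.3]
grip_width: 0.0003
grip_force: 3.5
```

Emit:
send_rows:
  motion:
    - [[0, 0, 0, 0, 0, 0.05, 0], [0, 0, 0, 0, 0, 0, 0]]

```text
t: 22.08
eef_pos: [0.4992, 0.0604, 0.0603]
eef_rot: [0.758, 0.652, 0.001, -0.0]
force: [-3.0, -2.6, 11.3]
grip_width: 0.0003
grip_force: 5.5
```

Hard stop at plug-top height (0.0603), so the leg is home. I'll retreat and check the result by depth only, since I have used up the picture views.

Emit:
send_rows:
  motion:
    - [[0, 0, 0, 0, 0, -0.2, 0], [0, 0, 0, 0, 0, -0.8, 0], [0, 0, 0, 0, 0, -1.5, 0], [0, 0, 0, 0, 0, -2, 0], [0, 0, 0, 0, 0, -2, 0], [0, 0, 0, 0, 0, -2, 0], [0, 0, 0, 0, 0, -1.5, 0], [0, 0, 0, 0, 0, -1, 0], [0, 0, 0, 0, 0, 0, 0], [0, 0, 0, 0, 0, 0, 0]]

```text
t: 22.92
eef_pos: [0.4987, 0.0606, 0.1693]
eef_rot: [0.758, 0.652, 0.001, -0.0]
force: [-0.9, -0.2, -0.2]
grip_width: 0.0007
grip_force: 0.0
```

Run:
```python
from h import *
a,d,p=snap("wrist","w8")
def dep(u,v):
    r=ray("wrist",p,u,v); ax=R.from_quat(p["attitude"]).apply([0,0,-1]); return p["eye"]+r*d[v,u]/(r@ax)
f=np.array([.148,.989]); g=np.array([.989,-.148]); leg=np.array([.4952,.0400])
for x in [0,14,20,26,32,85,95,103,116,117,118,129,131,133,136,138]:
    q=leg+f*x/1000; u,v=np.round(pix("wrist",p,[*q,.055])).astype(int); w=dep(u,v); print(x,(u,v),"along",((w[:2]-leg)@f*1000).round(1),"z",(w[2]*1000).round(1))
for y in (-9,-8,8,9,14):
    q=leg+f*.131+g*y/1000; u,v=np.round(pix("wrist",p,[*q,.048])).astype(int); w=dep(u,v); print("ring",y,(w*1000).round(1))
```

```text
0 (np.int64(317), np.int64(256)) along -3.7 z 45.6
14 (np.int64(317), np.int64(239)) along 16.0 z 60.7
20 (np.int64(317), np.int64(232)) along 104.4 z 331.8
26 (np.int64(317), np.int64(224)) along 28.0 z 61.2
32 (np.int64(317), np.int64(217)) along 33.2 z 60.0
85 (np.int64(317), np.int64(148)) along 84.3 z 47.8
95 (np.int64(317), np.int64(134)) along 95.5 z 59.5
103 (np.int64(317), np.int64(124)) along 102.8 z 61.7
116 (np.int64(317), np.int64(106)) along 116.5 z 47.7
117 (np.int64(317), np.int64(105)) along 117.3 z 47.6
118 (np.int64(317), np.int64(104)) along 118.0 z 47.4
129 (np.int64(317), np.int64(89)) along 129.2 z 52.0
131 (np.int64(317), np.int64(86)) along 131.3 z 53.9
133 (np.int64(317), np.int64(84)) along 132.8 z 53.4
136 (np.int64(317), np.int64(80)) along 136.5 z 48.1
138 (np.int64(317), np.int64(77)) along 138.8 z 47.7
ring -9 [506.  170.9  48.7]
ring -8 [506.7 170.8  48. ]
ring 8 [522.2 168.5  47.9]
ring 9 [523.9 168.7  43.5]
ring 14 [528.4 168.   43.7]
```

The ring's top is at 48 mm, below the head. Both plugs have their tops at about 60–61 mm, so they are seated. The post top is at 54 mm, inside the ring.

```bash
python3 -c "
from cell import hand_in
print(hand_in())"
```

```text
the job is handed in; nothing more can be done
None
```

The return spring is fitted and the job is handed in: the leg is fully down in the anchor block, the eye is under the post's head and the lever is home against its jaw, but I viewed 11 pictures, one over the limit of 10.

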